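# Close the clean sample jars from the stack of lids

## Task

The four amber sample jars are clean and dry and must be closed against dust. Take the stack of push-in lids apart and press each lid fully home in the jar whose mouth it fits, so that its head sits level on the rim; leave the jars standing upright where they are.

Things in the scene. Friction and masses are not known exactly. Their poses are not given: they have to be found in the camera images.
- jar_large: The largest of four open, empty, round wide-mouth jars of amber glass with a plain paper label: mouth bore 58 mm, neck 66 mm and body 76 mm in outside diameter, 62 mm tall, about 290 g, loose on the worktop. Origin: centre of its underside; z is up, along its axis; the rim is at z = 62 mm, the shoulder 12 to 20 mm below it.
- jar_medium: The second largest of four open, empty, round wide-mouth jars of amber glass with a plain paper label: mouth bore 49 mm, neck 57 mm and body 67 mm in outside diameter, 57 mm tall, about 245 g, loose on the worktop. Origin: centre of its underside; z is up, along its axis; the rim is at z = 57 mm, the shoulder 12 to 20 mm below it.
- jar_small: The second smallest of four open, empty, round wide-mouth jars of amber glass with a plain paper label: mouth bore 40 mm, neck 48 mm and body 58 mm in outside diameter, 52 mm tall, about 200 g, loose on the worktop. Origin: centre of its underside; z is up, along its axis; the rim is at z = 52 mm, the shoulder 12 to 20 mm below it.
- jar_tiny: The smallest of four open, empty, round wide-mouth jars of amber glass with a plain paper label: mouth bore 31 mm, neck 39 mm and body 49 mm in outside diameter, 46 mm tall, about 155 g, loose on the worktop. Origin: centre of its underside; z is up, along its axis; the rim is at z = 46 mm, the shoulder 12 to 20 mm below it.
- lid_large: The largest of four flat off-white push-in lids, at the bottom of the stack; fits jar_large. Plug 10 mm deep, 55 mm wide at the top, tapering to 48 mm at its flat foot; over it a round ribbed head (grip it) 69 mm wide, 12 mm thick, top flat. Origin: centre of the foot; z up; head from z = 10 to 22 mm. Home, the head rests on the rim: origin 52 mm above the jar's. 55 g.
- lid_medium: The second largest of four flat off-white push-in lids, on the largest one; fits jar_medium. Plug 10 mm deep, 46 mm wide at the top, tapering to 39 mm at its flat foot; over it a round ribbed head (grip it) 60 mm wide, 12 mm thick, top flat. Origin: centre of the foot; z up; head from z = 10 to 22 mm. Home, the head rests on the rim: origin 47 mm above the jar's. 45 g.
- lid_small: The second smallest of four flat off-white push-in lids, on the second largest one; fits jar_small. Plug 10 mm deep, 37 mm wide at the top, tapering to 30 mm at its flat foot; over it a round ribbed head (grip it) 51 mm wide, 12 mm thick, top flat. Origin: centre of the foot; z up; head from z = 10 to 22 mm. Home, the head rests on the rim: origin 42 mm above the jar's. 35 g.
- lid_tiny: The smallest of four flat off-white push-in lids, on the second smallest one, on top of the stack; fits jar_tiny. Plug 10 mm deep, 28 mm wide at the top, tapering to 21 mm at its flat foot; over it a round ribbed head (grip it) 42 mm wide, 12 mm thick, top flat. Origin: centre of the foot; z up; head from z = 10 to 22 mm. Home, the head rests on the rim: origin 36 mm above the jar's. 25 g.
Things that resemble listed ones, but are neither listed nor needed, are in the scene too. Leave any turquoise look-alike of the jar_tiny alone.

How it is judged:
By the outcome, as a careful person would: the job done as asked, in the order asked, and still so for the second after the job is handed in, with the robot touching nothing.
It also fails if it takes over 104 s, if anything falls off the work surface, if the arm or the gripper's body presses on something with over 40 N, if the wrist force passes 120 N, or if a joint passes its speed limit or range.

## Robot

A 6-joint arm with a two-finger parallel gripper is mounted at the origin on a cart in front of the work surface, level with it; the furniture and walls round the work are solid. World frame = base frame: x ahead of the robot, y to its left, z up, the work surface at z = 0. Lengths are in m, angles in rad, forces in N, time in s.
With the tool pointing down it reaches from about 0.325 to 0.875 m from the base axis. Payload 4.4 kg.
Tool frame: the origin (TCP) lies midway between the tips of the shut fingers; the grasp point (between the pads) lies 19 mm behind it; z points along the fingers, y is the line along which they close (so a half turn about z gives the same grasp; the last joint's range is limited). The gripper opens to 85 mm and grips with 20 to 120 N. Pads are 22 mm wide; open, the fingers measure 114 mm over their backs; the gripper's body (76 mm by 85 mm) begins 54 mm behind the grasp point. The pads swing forward as they close: fully open they stand 13 mm farther back than shut.
Start: joints at [-1.387, 0.207, 1.542, -0, 1.393, -0.15], TCP at [0.189, -0.543, 0.231] pointing down, gripper open.
Joint ranges: [-2.73, 2.73], [-0.86, 2.22], [0.23, 2.46], [-1.11, 4.25], [0.08, 2.63], [-2.82, 2.82]. Speed limits (rad/s): [2.79, 2.79, 3.14, 3.14, 3.14, 3.14].

## Interface

Orientations are given as a unit quaternion [x, y, z, w].
In Python, from workcell import readout, optics, workorder gives the robot as it stands. The module is installed in compiled form; this text tells all that it offers.
- The arm moves only by the tool jog_arm, never from a script. Its argument "deltas" is a list of rows, each an object with "angular": the turn, a rotation vector about the tool's x, y, z in degrees, a list of three; "translation": the shift along the tool's x, y, z in cm, a list of three; "fingers": the finger opening in cm, from 0 to 8.54. In form: [{"angular": [wx, wy, wz], "translation": [tx, ty, tz], "fingers": fingers}, ...]. A call has 1 to 10 rows; each row is the pose to reach, as a shift and turn from the pose commanded when the call began, along the tool's axes at that moment; what a row does not reach only later rows make up. A row lasts 1/10 s, in which the tool goes at most 50 mm and 8.59 degrees, less where a joint would pass 70% of its speed; a pose out of reach is approached as far as the arm can. A call with a gripper value outside its range is refused whole. The fingers move at their own pace and stop on an object; the grip force is fixed at half the most. Time passes only in rows, so rows that repeat a pose let the fingers close. It gives the time, the measured TCP pose, the force, the opening and the grip force at its end, in the units of the state.
- readout.get_obs(): the state, without advancing time (a new reading comes with each control period).
- optics.get_image(name): name is "scene" or "top" or "wrist"; returns a dict with "pixels" (420x560x3 uint8, red, green, blue), "fx", "fy", "cx", "cy" (pixels), "R" (3x3) and "t" (3): a world point X has camera coordinates R X + t. Camera axes: x right, y down, z forward; pixel columns grow to the right and rows downward; lengths in m; the calibration is good to about 2 mm. A picture is of the moment at which its call begins. There is no depth.
- workorder.sign_off(): hands the job in; it is judged then, once.
The state is a dict: "time": time; "joint_positions": joint angles; "qvel": joint speeds; "effort": joint torques, N m; "tcp_pos": TCP position; "tcp_rot": TCP orientation; "force": force on the tool from outside, world axes, zero at the start; "ft_torque": the same for the moment, N m; "grip_width": opening from 0.0 (shut) to 1.0 (fully open); "gripper_force": force on a finger pad.
Only numpy, scipy, OpenCV 4.12 (cv2) and the standard library are available. Lean on these libraries where they do the work, as an engineer would, in place of code of your own. Each camera call takes 0.05 s, during which the arm holds its last target. There are 200 camera calls.

## Working session

There is one attempt and no reset: what is moved stays moved. The work goes in short steps, Python scripts to look and compute and a tool call to move; the robot and the scene stay as the last step left them, time stands still between calls to the robot, and variables do not carry over. Pictures are saved under pics/ and viewed, at most 14 in all, crops included, and the job is handed in when it is done.

Besides the shell and the picture viewer there is one more tool, called after "Emit:" as name(argument=value, ...), one argument or row to a line, values as JSON. jog_arm: Moves the arm, as the interface text tells. Its arguments: {"type":"object","properties":{"deltas":{"type":"array"}},"required":["deltas"]}

```bash
mkdir -p pics
cat > h.py <<'E'
import numpy as np, cv2
from workcell import readout, optics, workorder
from scipy.spatial.transform import Rotation as Ro
def snap(n,f=None):
    im=optics.get_image(n)
    if f: cv2.imwrite(f'pics/{f}.png',im['pixels'][:,:,::-1])
    return im
def ray(im,u,v):
    R=np.array(im['R']);t=np.array(im['t'])
    d=R.T@np.array([(u-im['cx'])/im['fx'],(v-im['cy'])/im['fy'],1.]);return -R.T@t,d
def onz(im,u,v,z):
    c,d=ray(im,u,v);return c+d*(z-c[2])/d[2]
def proj(im,X):
    p=np.array(im['R'])@np.array(X)+np.array(im['t']);return im['fx']*p[0]/p[2]+im['cx'],im['fy']*p[1]/p[2]+im['cy']
def tri(obs):
    A=np.zeros((3,3));b=np.zeros(3)
    for im,u,v in obs:
        c,d=ray(im,u,v);d=d/np.linalg.norm(d);P=np.eye(3)-np.outer(d,d);A+=P;b+=P@c
    return np.linalg.solve(A,b)
E
python3 - <<'E'
from h import *
a=snap('scene','s0');b=snap('top','t0')
print(readout.get_obs())
for i in(a,b):print(i['fx'],-np.array(i['R']).T@np.array(i['t']),np.round(i['R'],2).tolist())
E
```

```text
{'time': 0.1, 'joint_positions': array([-1.38650253e+00,  2.07409049e-01,  1.54282321e+00, -1.12994304e-05,
        1.39351714e+00, -1.50486093e-01]), 'qvel': array([ 0.00073696, -0.00127465, -0.00130554, -0.00277287,  0.00093035,
        0.00171943]), 'effort': array([-7.50995168e-04, -3.84094691e+01, -2.92549628e+01, -3.66782206e-04,
        4.83101903e-03,  3.22515314e-05]), 'tcp_pos': array([ 0.18878725, -0.54238779,  0.23019397]), 'tcp_rot': array([ 9.86022245e-01,  1.66610235e-01, -2.37870514e-05, -1.07812310e-03]), 'force': array([ 0.14235896, -0.00754677, -0.7270271 ]), 'ft_torque': array([ 0.03074651, -0.07093185,  0.00356104]), 'gripper_force': 0.0, 'grip_width': 1.0007481541329866}
460.42632178674256 [-0.33169213  0.5613052   0.72150963] [[-0.48, -0.88, -0.02], [-0.48, 0.28, -0.83], [0.73, -0.39, -0.56]]
457.96453353311114 [0.37282044 0.07034965 1.07162258] [[-0.02, -1.0, -0.02], [-0.99, 0.02, -0.16], [0.16, 0.02, -0.99]]
```

View pics/s0.png

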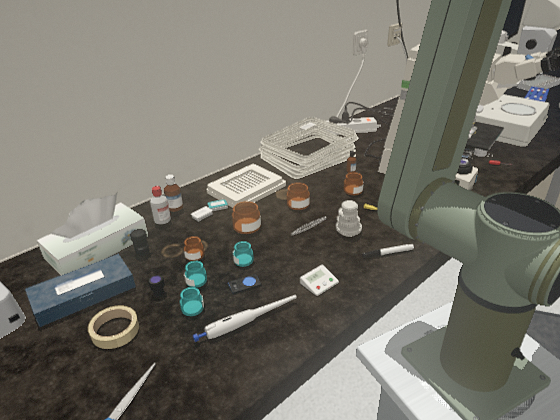

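View pics/t0.png

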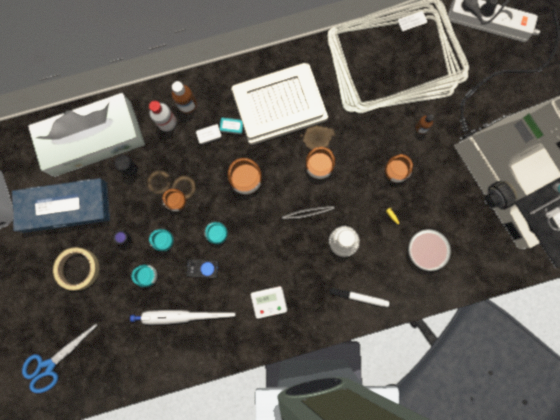

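Top view: amber jars are at (245,176), (320,163), (399,168) and (174,200). The turquoise look-alikes are at (161,240), (215,233) and (144,275). The lid stack is at (344,240), and the pink dish at (430,250) is not a lid. Scene view: the jars are at (246,217), (298,196), (354,184) and (194,247), and the stack is at (348,218). Next I measure them and check one close crop.

```bash
cat > m.py <<'E'
from h import *
a=snap('scene');b=snap('top')
seeds={'L':((245,176),(246,217),.062),'M':((320,163),(298,196),.057),'S':((399,168),(354,184),.052),'T':((174,200),(194,247),.046)}
out=[]
def ell(im,p,w=26):
    u,v=p;c=im['pixels'][v-w:v+w,u-w:u+w]
    h=cv2.cvtColor(c,cv2.COLOR_RGB2HSV)
    m=((h[...,0]<18)&(h[...,1]>110)&(h[...,2]>60)).astype(np.uint8)
    m=cv2.morphologyEx(m,cv2.MORPH_OPEN,np.ones((3,3)))
    cs=max(cv2.findContours(m,0,2)[0],key=cv2.contourArea)
    (x,y),r,_=cv2.fitEllipse(cs);x0,y0,W,H=cv2.boundingRect(cs)
    return x+u-w,y+v-w,r,(x0+u-w,y0+v-w,W,H),c
for k,(pt,ps,z) in seeds.items():
    r=ell(b,pt);s=ell(a,ps)
    print(k,np.round(r[:2],1),np.round(r[2],1),r[3],onz(b,r[0],r[1],z).round(4),'scene',s[3], 'tri',tri([(b,*r[:2]),(a,s[0],s[3][1]+s[3][3]*.3)]).round(3))
    out.append(np.vstack([cv2.resize(r[4],(190,190),interpolation=2),cv2.resize(s[4],(190,190),interpolation=2)]))
def st(im,u,v,w=26):return cv2.resize(im['pixels'][v-w:v+w,u-w:u+w],(190,190),interpolation=2)
# fewer columns to stay within 800x600: jars 4x150 + stack 150
out=[cv2.resize(o,(155,310)) for o in out]
out.append(cv2.resize(np.vstack([st(b,344,240),st(a,348,218)]),(155,310)))
cv2.imwrite('pics/c0.png',np.hstack(out)[:,:,::-1])
E
python3 m.py
```

```text
L [243.7 173.6] [32.7 33.9] (227, 157, 35, 34) [0.6301 0.1743 0.062 ] scene (232, 207, 28, 26) tri [0.637 0.177 0.036]
M [320.1 160.3] [29.1 29.3] (306, 146, 30, 30) [ 6.584e-01 -2.000e-04  5.700e-02] scene (287, 183, 22, 24) tri [ 0.662 -0.     0.048]
S [398.9 166.5] [24.1 29. ] (385, 154, 28, 26) [ 0.6407 -0.1794  0.052 ] scene (344, 172, 19, 23) tri [ 0.644 -0.18   0.043]
T [173.9 198.5] [20.3 24.6] (162, 188, 24, 21) [0.5796 0.3364 0.046 ] scene (184, 236, 20, 20) tri [0.581 0.339 0.042]
```

View pics/c0.png

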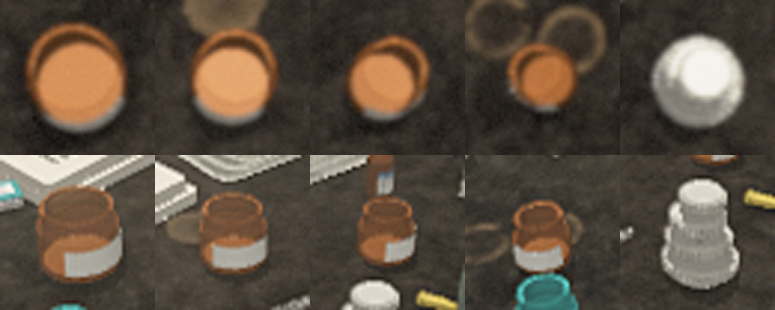

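The crops show four amber jars, with sizes decreasing L>M>S>T at (245,176), (320,163), (399,168) and (174,200). The stack is at (344,240), with one upper lid off-centre. The choice fits the description. I move above the stack for a wrist view.

```bash
cat >> h.py <<'E'
def delta(x,y,z,yaw=None,o=None):
    """shift cm and turn deg (tool axes) to reach world target with tool x at yaw deg, tool down"""
    o=o or readout.get_obs();r=Ro.from_quat(o['tcp_rot'])
    d=r.inv().apply(np.array([x,y,z])-o['tcp_pos'])*100
    c=np.degrees(np.arctan2(*r.as_matrix()[[1,0],[0,0]]))
    yaw=c if yaw is None else yaw
    a=np.radians(yaw);T=np.array([[np.cos(a),np.sin(a),0],[np.sin(a),-np.cos(a),0],[0,0,-1]])
    w=(r.inv()*Ro.from_matrix(T)).as_rotvec(degrees=True)
    print('yaw',c.round(1),'shift',d.round(2),'turn',w.round(1))
E
python3 - <<'E'
from h import *
b=snap('top')
p=onz(b,347,238,.088);print(p,onz(b,343.5,240.5,.02))
delta(p[0]-.06,p[1],.24)
print(readout.get_obs()['tcp_pos'])
E
```

```text
[ 0.47570618 -0.05017651  0.088     ] [ 0.47722602 -0.05024346  0.02      ]
yaw 19.2 shift [ 37.61 -39.07  -0.88] turn [-0.1 -0.   0. ]
[ 0.18885149 -0.54271629  0.23072413]
```

Emit:
jog_arm(
  deltas=[
    {"angular": [0, 0, 0], "translation": [37.6, -39, -2], "fingers": 8.5},
    {"angular": [0, 0, 0], "translation": [37.6, -39, -2], "fingers": 8.5},
    {"angular": [0, 0, 0], "translation": [37.6, -39, -2], "fingers": 8.5},
    {"angular": [0, 0, 0], "translation": [37.6, -39, -2], "fingers": 8.5},
    {"angular": [0, 0, 0], "translation": [37.6, -39, -2], "fingers": 8.5},
    {"angular": [0, 0, 0], "translation": [37.6, -39, -2], "fingers": 8.5},
    {"angular": [0, 0, 0], "translation": [37.6, -39, -2], "fingers": 8.5},
    {"angular": [0, 0, 0], "translation": [37.6, -39, -2], "fingers": 8.5},
    {"angular": [0, 0, 0], "translation": [37.6, -39, -2], "fingers": 8.5},
    {"angular": [0, 0, 0], "translation": [37.6, -39, -2], "fingers": 8.5},
  ],
)

```text
time: 1.25
tcp_pos: [0.3987, -0.0875, 0.2501]
tcp_rot: [0.986, 0.166, 0.001, 0.0]
force: [1.0, -1.6, 0.1]
grip_width: 0.996
gripper_force: 0.0
```

Run:
```python
from h import *
o=readout.get_obs();print(o['time'],o['tcp_pos'],o['force'],o['joint_positions'].round(2))
w=snap('wrist','w0')
R=np.array(w['R']);r=Ro.from_quat(o['tcp_rot']).as_matrix();c=-R.T@np.array(w['t'])
print(w['fx'],c,'cam in tool',r.T@(c-o['tcp_pos']),'axes',(r.T@R.T).round(2).tolist())
```

```text
1.25 [ 0.3987096  -0.08745116  0.25010883] [ 0.9657547  -1.61753463  0.08872138] [-0.43 -0.18  1.9  -0.    1.43  0.81]
340.4626445906103 [ 0.47700335 -0.06054636  0.39323344] cam in tool [ 0.08292262  0.00043304 -0.14304575] axes [[0.0, -0.95, -0.32], [1.0, -0.0, 0.0], [-0.0, -0.32, 0.95]]
```

View pics/w0.png

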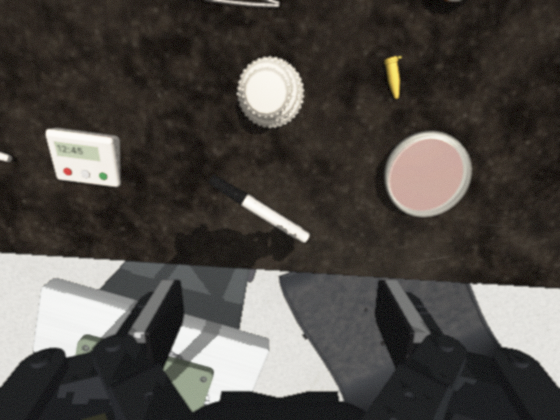

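The wrist view shows the stack at (270,92), almost directly below the camera. The tiny lid's top disc is at (266,93), with the ribbed heads below it slightly offset to the right. Now I'll measure it.

```bash
cat >> h.py <<'E'
def circ(im,uv,z,D,w=60,thr=None,show=None):
    """fit circle of diameter D (m) at height z near uv by Hough on upscaled crop; returns px"""
    u,v=map(int,uv);k=4
    u0,v0=max(u-w,0),max(v-w,0);c=im['pixels'][v0:v0+2*w,u0:u0+2*w]
    g=cv2.GaussianBlur(cv2.resize(cv2.cvtColor(c,cv2.COLOR_RGB2GRAY),None,fx=k,fy=k,interpolation=2),(0,0),3)
    p=np.array(im['R'])@onz(im,*uv,z)+np.array(im['t']);r=im['fx']*D/2/p[2]*k
    hs=cv2.HoughCircles(g,cv2.HOUGH_GRADIENT_ALT,1.,10,param1=100,param2=.5,minRadius=int(r*.9),maxRadius=int(r*1.1))
    if hs is None: print('none, expected r',r/k);return None
    hs=hs[0]/k+[u0-.375,v0-.375,0]
    for h in hs[:4]:print('px',h.round(1),'expr',(r/k).round(1),'xy@z',onz(im,h[0],h[1],z)[:2].round(4))
    return hs[0]
E
python3 - <<'E'
from h import *
o=readout.get_obs();print(o['tcp_pos'])
w=snap('wrist')
for D,z in((.042,.088),(.051,.066),(.06,.044),(.069,.022)):print(D);circ(w,(268,92),z,D)
cv2.imwrite('pics/c1.png',cv2.resize(w['pixels'][45:145,220:320,::-1],(500,500),interpolation=2))
print('nadir',proj(w,(0.477,-.0605,0)))
E
```

```text
[ 0.40120004 -0.079938    0.25046897]
0.042
none, expected r 24.77520732119484
0.051
none, expected r 28.066395649410623
0.06
px [280.4  93.4  30.2] expr 30.9 xy@z [ 0.4829 -0.0522]
0.069
none, expected r 33.480960217154106
nadir (np.float64(285.63506238175734), np.float64(101.92785237663416))
```

View pics/c1.png

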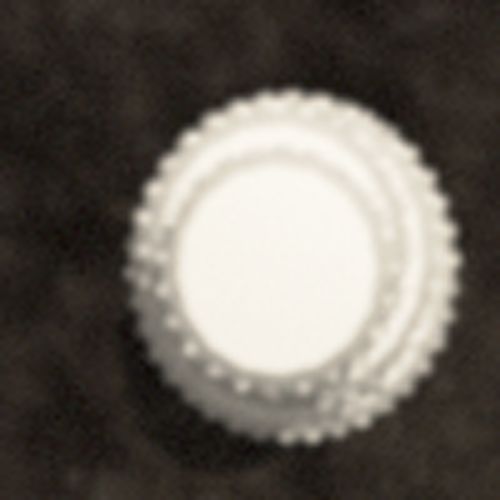

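The crop shows the tiny lid's flat top at wrist pixel (275.6,98.6), with the larger ribbed heads below it shifted to the lower right. I move the TCP over the stack for a second view.

```bash
cat >> h.py <<'E'
def disc(im,uv,w=40,vmin=None):
    """centre of the bright flat lid top nearest uv: otsu among the white pixels"""
    u,v=map(int,uv);u0,v0=max(u-w,0),max(v-w,0)
    g=cv2.cvtColor(im['pixels'][v0:v0+2*w,u0:u0+2*w],cv2.COLOR_RGB2GRAY)
    g=cv2.GaussianBlur(cv2.resize(g,None,fx=4,fy=4,interpolation=2),(0,0),2)
    t=vmin or cv2.threshold(g[g>110].reshape(-1,1),0,255,cv2.THRESH_OTSU)[0]
    m=cv2.morphologyEx((g>t).astype(np.uint8),cv2.MORPH_OPEN,cv2.getStructuringElement(2,(25,25)))
    cs=max(cv2.findContours(m,0,2)[0],key=cv2.contourArea)
    e=cv2.fitEllipse(cv2.convexHull(cs));M=cv2.moments(cs)
    p=np.array(e[0])/4+[u0-.375,v0-.375]
    print('disc thr',t,'c',p.round(1),'mom',np.round([M['m10']/M['m00']/4+u0,M['m01']/M['m00']/4+v0],1),'axes',np.round(np.array(e[1])/4,1))
    return p
def save(im,f):
    np.savez(f,**{k:np.array(v) for k,v in im.items()})
E
python3 - <<'E'
from h import *
w=snap('wrist');save(w,'v1.npz')
p=disc(w,(275,98));q=onz(w,*p,.088);print(q)
delta(q[0],q[1],.25)
E
```

```text
disc thr 190.0 c [277.   90.1] mom [277.   89.1] axes [55.6 64.3]
[ 0.48203676 -0.05314829  0.088     ]
yaw 19.6 shift [ 8.95 -0.36 -0.01] turn [ 0. -0. -0.]
```

Emit:
jog_arm(
  deltas=[
    {"angular": [0, 0, 0], "translation": [4, 0, 0], "fingers": 6.2},
    {"angular": [0, 0, 0], "translation": [8, 0, 0], "fingers": 6.2},
    {"angular": [0, 0, 0], "translation": [8, 0, 0], "fingers": 6.2},
    {"angular": [0, 0, 0], "translation": [8, 0, 0], "fingers": 6.2},
    {"angular": [0, 0, 0], "translation": [8, 0, 0], "fingers": 6.2},
  ],
)

```text
time: 1.9
tcp_pos: [0.4727, -0.0644, 0.2494]
tcp_rot: [0.986, 0.166, -0.001, -0.0]
force: [-1.2, -0.5, 0.1]
grip_width: 0.727
gripper_force: 0.0
```

Run:
```python
from h import *
w=snap('wrist');v1=np.load('v1.npz')
pr=proj(w,(.478,-.053,.088));print(pr)
for th in(215,225,235):
    a=disc(v1,(275,98),vmin=th);b=disc(w,pr,vmin=th);print(tri([(v1,*a),(w,*b)]).round(4),onz(v1,*a,.088).round(4),onz(w,*b,.088).round(4))
q=tri([(v1,*a),(w,*b)])
u,v=map(int,pr);cv2.imwrite('pics/c2.png',cv2.resize(w['pixels'][v-50:v+50,u-50:u+50,::-1],(400,400)))
print(readout.get_obs()['tcp_pos']);delta(q[0],q[1],.09)
```

```text
(np.float64(268.21990272836916), np.float64(181.04764756100352))
disc thr 215 c [275.1  87.4] mom [274.9  87.5] axes [52.1 55.3]
disc thr 215 c [269.4 167.9] mom [270.3 168.5] axes [53.7 63.1]
[ 0.4841 -0.0509  0.0599] [ 0.4835 -0.0509  0.088 ] [ 0.49   -0.0502  0.088 ]
disc thr 225 c [273.1  88.3] mom [272.7  90.1] axes [42.3 53.9]
disc thr 225 c [264.9 178.8] mom [265.2 179.3] axes [38.8 39.6]
[ 0.482  -0.0494  0.1002] [ 0.4823 -0.0496  0.088 ] [ 0.479  -0.0494  0.088 ]
disc thr 235 c [271.   93.8] mom [271.4  94.1] axes [38.3 40.8]
disc thr 235 c [264.7 179.3] mom [265.  179.7] axes [36.5 37.9]
[ 0.4776 -0.0494  0.0846] [ 0.4776 -0.0494  0.088 ] [ 0.4785 -0.0494  0.088 ]
[ 0.47271754 -0.0642202   0.24956947]
yaw 19.1 shift [ 0.96 -1.24 15.96] turn [-0.  0. -0.]
```

View pics/c2.png

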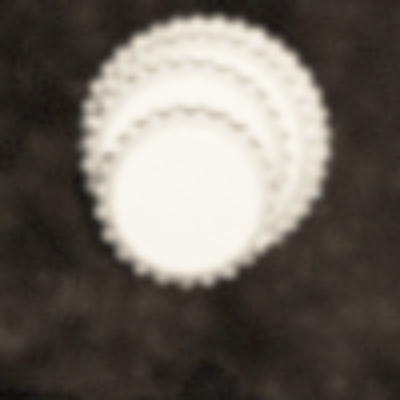

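The tiny lid's top is at crop centre (188,200), triangulated at (0.478, -0.049, 0.085); the text gives 0.088. I align above it first.

Emit:
jog_arm(
  deltas=[
    {"angular": [0, 0, 0], "translation": [0.9, -1.2, 5], "fingers": 6.2},
    {"angular": [0, 0, 0], "translation": [0.9, -1.2, 10], "fingers": 6.2},
    {"angular": [0, 0, 0], "translation": [0.9, -1.2, 13], "fingers": 6.2},
    {"angular": [0, 0, 0], "translation": [0.9, -1.2, 13], "fingers": 6.2},
    {"angular": [0, 0, 0], "translation": [0.9, -1.2, 13], "fingers": 6.2},
    {"angular": [0, 0, 0], "translation": [0.9, -1.2, 13], "fingers": 6.2},
  ],
)

```text
time: 2.55
tcp_pos: [0.4803, -0.0499, 0.1225]
tcp_rot: [0.986, 0.166, 0.002, 0.001]
force: [-0.3, -0.0, 0.3]
grip_width: 0.725
gripper_force: 0.0
```

Run:
```python
from h import *
w=snap('wrist','w2')
print(readout.get_obs()['tcp_pos']);delta(.478,-.0494,.0747)
```

```text
[ 0.48055052 -0.04981644  0.12263317]
yaw 19.1 shift [-0.25 -0.14  4.79] turn [ 0.2 -0.3 -0. ]
```

View pics/w2.png

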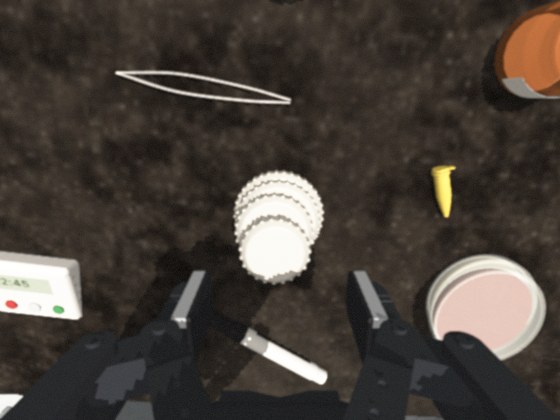

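The lid top is at (276,250), between the fingertips at about columns 195 and 365. I descend and grip.

Emit:
jog_arm(
  deltas=[
    {"angular": [0, 0, 0], "translation": [-0.2, -0.1, 2.5], "fingers": 6.2},
    {"angular": [0, 0, 0], "translation": [-0.2, -0.1, 4.8], "fingers": 6.2},
    {"angular": [0, 0, 0], "translation": [-0.2, -0.1, 4.8], "fingers": 6.2},
    {"angular": [0, 0, 0], "translation": [-0.2, -0.1, 4.8], "fingers": 5},
    {"angular": [0, 0, 0], "translation": [-0.2, -0.1, 4.8], "fingers": 3.5},
    {"angular": [0, 0, 0], "translation": [-0.2, -0.1, 4.8], "fingers": 3.5},
    {"angular": [0, 0, 0], "translation": [-0.2, -0.1, 4.8], "fingers": 3.5},
    {"angular": [0, 0, 0], "translation": [-0.2, -0.1, 4.8], "fingers": 3.5},
  ],
)

```text
time: 3.4
tcp_pos: [0.4785, -0.0492, 0.0742]
tcp_rot: [0.986, 0.167, 0.002, 0.001]
force: [-0.3, -0.5, 7.5]
grip_width: 0.465
gripper_force: 60.6
```

Run:
```python
from h import *
delta(.53,.15,.25)
```

```text
yaw 19.2 shift [ 11.49 -17.07 -17.59] turn [ 0.2 -0.2 -0. ]
```

Emit:
jog_arm(
  deltas=[
    {"angular": [0, 0, 0], "translation": [0, 0, -3], "fingers": 3.5},
    {"angular": [0, 0, 0], "translation": [0, 0, -8], "fingers": 3.5},
    {"angular": [0, 0, 0], "translation": [0, 0, -13], "fingers": 3.5},
    {"angular": [0, 0, 0], "translation": [0, 0, -16], "fingers": 3.5},
    {"angular": [0, 0, 0], "translation": [0, 0, -16], "fingers": 3.5},
  ],
)

```text
time: 3.9
tcp_pos: [0.4801, -0.0496, 0.2386]
tcp_rot: [0.986, 0.167, 0.006, 0.003]
force: [-1.1, -1.6, -0.7]
grip_width: 0.465
gripper_force: 60.4
```

Run:
```python
from h import *
w=snap('wrist','w3');print(readout.get_obs()['grip_width'])
delta(.50,.309,.25)
```

```text
0.46182076104940484
yaw 19.2 shift [ 13.83 -33.1   -1.52] turn [ 0.3 -0.4 -0. ]
```

View pics/w3.png

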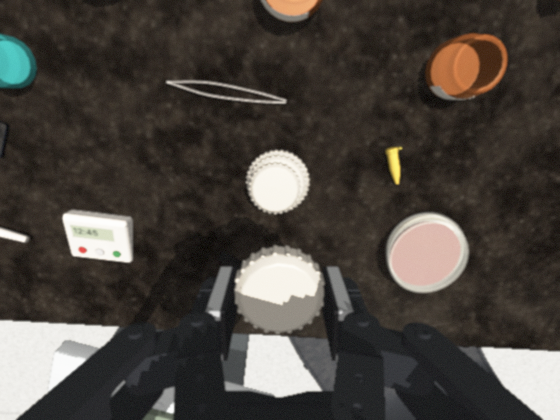

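The tiny lid is held level at (280,290), and the remaining three lids at (277,182) are undisturbed. On to a view over jar_tiny.

Emit:
jog_arm(
  deltas=[
    {"angular": [0, 0, 0], "translation": [13.8, -33, -1.5], "fingers": 3.5},
    {"angular": [0, 0, 0], "translation": [13.8, -33, -1.5], "fingers": 3.5},
    {"angular": [0, 0, 0], "translation": [13.8, -33, -1.5], "fingers": 3.5},
    {"angular": [0, 0, 0], "translation": [13.8, -33, -1.5], "fingers": 3.5},
    {"angular": [0, 0, 0], "translation": [13.8, -33, -1.5], "fingers": 3.5},
    {"angular": [0, 0, 0], "translation": [13.8, -33, -1.5], "fingers": 3.5},
    {"angular": [0, 0, 0], "translation": [13.8, -33, -1.5], "fingers": 3.5},
    {"angular": [0, 0, 0], "translation": [13.8, -33, -1.5], "fingers": 3.5},
    {"angular": [0, 0, 0], "translation": [13.8, -33, -1.5], "fingers": 3.5},
    {"angular": [0, 0, 0], "translation": [13.8, -33, -1.5], "fingers": 3.5},
  ],
)

```text
time: 4.95
tcp_pos: [0.4973, 0.3073, 0.2451]
tcp_rot: [0.986, 0.166, -0.001, 0.001]
force: [0.1, -0.5, -0.9]
grip_width: 0.461
gripper_force: 60.6
```

Run:
```python
from h import *
w=snap('wrist','w4');save(w,'jt1.npz')
print(readout.get_obs()['tcp_pos'],proj(w,(.58,.3364,.046)))
u,v=map(int,proj(w,(.58,.3364,.046)));x0=max(u-60,0);y0=max(v-60,0)
cv2.imwrite('pics/c4.png',cv2.resize(w['pixels'][y0:y0+120,x0:x0+120,::-1],(480,480),interpolation=2));print(x0,y0)
```

```text
[0.49762244 0.30686812 0.24557619] (np.float64(277.4170561933142), np.float64(89.64016811011972))
217 29
```

View pics/c4.png

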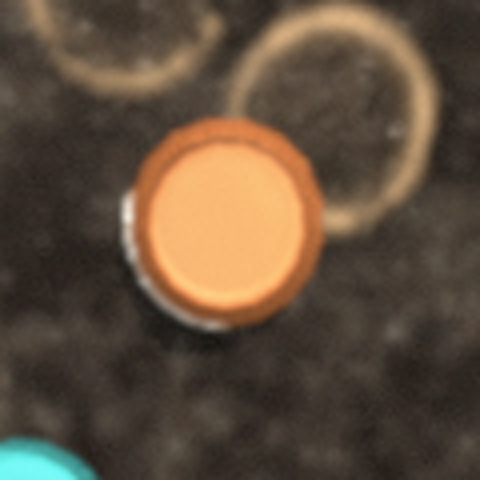

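The jar_tiny crop shows the orange outer (shoulder) outline centred at crop (229,221), i.e. wrist pixel (274,84). The bright inside is concentric with it, and two brown rings lie flat behind. I take a second view, moved toward the jar.

```bash
cat >> h.py <<'E'
def jar(im,uv,w=60):
    u,v=map(int,uv);u0,v0=max(u-w,0),max(v-w,0)
    c=cv2.resize(im['pixels'][v0:v0+2*w,u0:u0+2*w],None,fx=4,fy=4,interpolation=2);h=cv2.cvtColor(c,cv2.COLOR_RGB2HSV)
    m=((h[...,0]<16)&(h[...,1]>130)&(h[...,2]>90)).astype(np.uint8)
    m=cv2.morphologyEx(m,cv2.MORPH_OPEN,cv2.getStructuringElement(2,(31,31)))
    e=cv2.fitEllipse(cv2.convexHull(max(cv2.findContours(m,0,2)[0],key=cv2.contourArea)))
    p=np.array(e[0])/4+[u0-.375,v0-.375];print('jar',p.round(1),'axes',np.round(np.array(e[1])/4,1));return p
E
python3 - <<'E'
from h import *
v=np.load('jt1.npz');p=jar(v,(274,84));print(onz(v,*p,.026),onz(v,*p,.046))
delta(.505,.309,.25)
E
```

```text
jar [272.9  76.1] axes [36.8 46.5]
[0.59063114 0.34483659 0.026     ] [0.58983115 0.34426207 0.046     ]
yaw 19.1 shift [ 0.77  0.04 -0.44] turn [0.  0.1 0. ]
```

Emit:
jog_arm(
  deltas=[
    {"angular": [0, 0, 0], "translation": [4, 0, 0], "fingers": 3.5},
    {"angular": [0, 0, 0], "translation": [4, 0, 0], "fingers": 3.5},
    {"angular": [0, 0, 0], "translation": [4, 0, 0], "fingers": 3.5},
    {"angular": [0, 0, 0], "translation": [4, 0, 0], "fingers": 3.5},
  ],
)

```text
time: 5.4
tcp_pos: [0.5358, 0.3203, 0.2469]
tcp_rot: [0.986, 0.166, -0.0, 0.0]
force: [-0.6, -0.3, 0.2]
grip_width: 0.462
gripper_force: 60.5
```

Run:
```python
from h import *
v=np.load('jt1.npz');p=jar(v,(274,84))
w=snap('wrist','w5');save(w,'jt2.npz');q=jar(w,proj(w,(.58,.336,.03)))
X=tri([(v,*p),(w,*q)]);print(X,onz(v,*p,.026),onz(w,*q,.026),onz(w,*q,.046))
delta(X[0],X[1],.12)
```

```text
jar [272.9  76.1] axes [36.8 46.5]
jar [273.7 125.7] axes [46.  48.3]
[0.5887185  0.34302548 0.07688981] [0.59063114 0.34483659 0.026     ] [0.58470042 0.34195961 0.026     ] [0.5863281  0.34224133 0.046     ]
yaw 19.1 shift [ 5.74 -0.38 12.72] turn [ 0. -0. -0.]
```

View pics/w5.png

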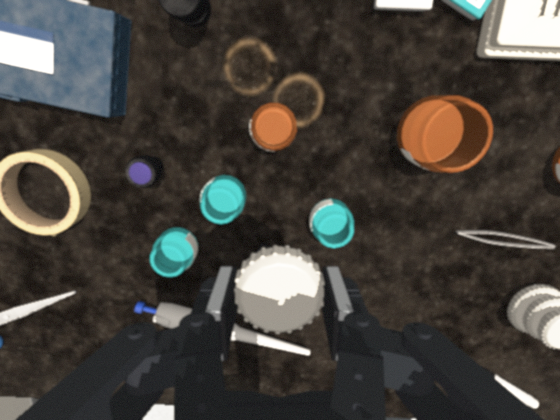

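In this view jar_tiny is at (273,126), the turquoise ones are at (222,200), (333,223) and (174,252), and the lid is held at (280,290). The first mask was cut off by the bright interior, so I loosen the mask.

```bash
sed -i 's/h\[...,1\]>130)&(h\[...,2\]>90)/h[...,1]>115)\&(h[...,2]>75)/; s/(31,31)/(21,21)/' h.py
python3 - <<'E'
from h import *
v=np.load('jt1.npz');p=jar(v,(274,84));w=np.load('jt2.npz');q=jar(w,(273,126))
for f,c in((v,(274,84)),(w,(273,126))):
    x=f['pixels'][c[1]-2:c[1]+3,c[0]-2:c[0]+3].reshape(-1,3).mean(0);print(x)
for a,b in((p,q),((274.2,84.2),q)):
    X=tri([(v,*a),(w,*b)]);print(X,onz(v,*a,.026),onz(w,*b,.026),onz(w,*b,.046))
E
```

```text
jar [273.8  83.2] axes [49.2 53.2]
jar [273.7 125.6] axes [46.9 49. ]
[250.   185.36 117.2 ]
[205.52 123.24  73.  ]
[0.58472759 0.34194411 0.02569508] [0.58472665 0.34191879 0.026     ] [0.58474605 0.34196741 0.026     ] [0.58637123 0.34224871 0.046     ]
[0.58410276 0.34160698 0.01715579] [0.58398646 0.34120552 0.026     ] [0.58474605 0.34196741 0.026     ] [0.58637123 0.34224871 0.046     ]
```

Run:
```python
from h import *
w=np.load('jt2.npz');o=readout.get_obs();t=o['tcp_pos']
r=Ro.from_quat(o['tcp_rot'])
for dx in(-.005,0,.005):print(dx,proj(w,t+r.apply([dx,0,-.0138])))
m=(w['pixels'].min(2)>105).astype(np.uint8);m[:240]=0;m[330:]=0;m[:,:232]=0;m[:,327:]=0
m=cv2.morphologyEx(m,2,np.ones((9,9)))
e=cv2.fitEllipse(cv2.convexHull(max(cv2.findContours(m,0,2)[0],key=cv2.contourArea)));print(e)
delta(.5847,.3419,.07,19)
```

```text
-0.005 (np.float64(276.79002654346976), np.float64(305.9720735583134))
0 (np.float64(276.76389648042624), np.float64(296.1781787155069))
0.005 (np.float64(276.73719019253474), np.float64(286.1683071428763))
((278.8503112792969, 289.1990661621094), (86.72992706298828, 91.4679183959961), 85.75211334228516)
yaw 19.1 shift [ 5.33 -0.4  17.72] turn [ 0.  -0.   0.1]
```

Emit:
jog_arm(
  deltas=[
    {"angular": [0, 0, 0], "translation": [5.2, -0.4, 3], "fingers": 3.5},
    {"angular": [0, 0, 0], "translation": [5.2, -0.4, 8], "fingers": 3.5},
    {"angular": [0, 0, 0], "translation": [5.2, -0.4, 13], "fingers": 3.5},
    {"angular": [0, 0, 0], "translation": [5.2, -0.4, 16], "fingers": 3.5},
    {"angular": [0, 0, 0], "translation": [5.2, -0.4, 17.2], "fingers": 3.5},
    {"angular": [0, 0, 0], "translation": [5.2, -0.4, 17.2], "fingers": 3.5},
    {"angular": [0, 0, 0], "translation": [5.2, -0.4, 17.2], "fingers": 3.5},
    {"angular": [0, 0, 0], "translation": [5.2, -0.4, 17.2], "fingers": 3.5},
  ],
)

```text
time: 6.25
tcp_pos: [0.5861, 0.3436, 0.0787]
tcp_rot: [0.986, 0.167, 0.003, -0.001]
force: [-0.4, 0.5, -0.4]
grip_width: 0.463
gripper_force: 60.5
```

Run:
```python
from h import *
w=snap('wrist');s=snap('scene');t=snap('top')
def cr(i,c,d=40):
    u,v=map(int,c);return cv2.resize(i['pixels'][max(v-d,0):v+d,max(u-d,0):u+d,::-1],(380,380),interpolation=2)
P=(.585,.342,.05)
cv2.imwrite('pics/c6.png',np.hstack([cv2.resize(w['pixels'][200:360,200:360,::-1],(380,380)),cr(s,proj(s,P),26)]))
delta(.5847,.3419,.0442,19)
```

```text
yaw 19.2 shift [-0.09  0.1   3.32] turn [-0.  -0.2  0.2]
```

View pics/c6.png

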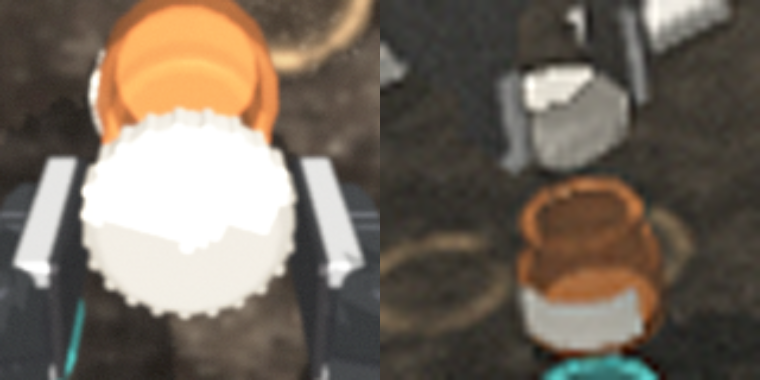

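The lid is centred over jar_tiny (crop columns 188 and 188) and clear above the rim. I lower it in steps.

Emit:
jog_arm(
  deltas=[
    {"angular": [0, 0, 0], "translation": [-0.2, 0.1, 1], "fingers": 3.5},
    {"angular": [0, 0, 0], "translation": [-0.2, 0.1, 2], "fingers": 3.5},
    {"angular": [0, 0, 0], "translation": [-0.2, 0.1, 2.5], "fingers": 3.5},
    {"angular": [0, 0, 0], "translation": [-0.2, 0.1, 3], "fingers": 3.5},
    {"angular": [0, 0, 0], "translation": [-0.2, 0.1, 3.3], "fingers": 3.5},
    {"angular": [0, 0, 0], "translation": [-0.2, 0.1, 3.3], "fingers": 3.5},
  ],
)

```text
time: 7.0
tcp_pos: [0.5827, 0.3414, 0.0444]
tcp_rot: [0.986, 0.167, 0.0, -0.0]
force: [-4.3, -0.9, 11.8]
grip_width: 0.462
gripper_force: 61.6
```

Emit:
jog_arm(
  deltas=[
    {"angular": [0, 0, 0], "translation": [0.1, 0, 0.2], "fingers": 3.5},
    {"angular": [0, 0, 0], "translation": [0.1, 0, 0.4], "fingers": 3.5},
    {"angular": [0, 0, 0], "translation": [0.1, 0, 0.4], "fingers": 3.5},
    {"angular": [0, 0, 0], "translation": [0.1, 0, 0.4], "fingers": 3.5},
  ],
)

```text
time: 7.4
tcp_pos: [0.5839, 0.3418, 0.0445]
tcp_rot: [0.986, 0.167, 0.001, 0.0]
force: [-10.8, -5.0, 28.6]
grip_width: 0.459
gripper_force: 63.2
```

Emit:
jog_arm(
  deltas=[
    {"angular": [0, 0, 0], "translation": [-0.1, 0, -0.3], "fingers": 3.5},
    {"angular": [0, 0, 0], "translation": [-0.1, 0, -0.3], "fingers": 6.2},
    {"angular": [0, 0, 0], "translation": [-0.1, 0, -0.3], "fingers": 6.2},
    {"angular": [0, 0, 0], "translation": [-0.1, 0, -0.3], "fingers": 6.2},
    {"angular": [0, 0, 0], "translation": [-0.1, 0, -3], "fingers": 6.2},
    {"angular": [0, 0, 0], "translation": [-0.1, 0, -8], "fingers": 6.2},
    {"angular": [0, 0, 0], "translation": [-4, 0, -13], "fingers": 6.2},
    {"angular": [0, 0, 0], "translation": [-8, 0, -18], "fingers": 6.2},
    {"angular": [0, 0, 0], "translation": [-8, 0, -20], "fingers": 6.2},
    {"angular": [0, 0, 0], "translation": [-8, 0, -20], "fingers": 6.2},
  ],
)

```text
time: 8.4
tcp_pos: [0.5093, 0.3162, 0.245]
tcp_rot: [0.986, 0.167, 0.006, -0.002]
force: [0.3, 0.8, 0.0]
grip_width: 0.721
gripper_force: 0.0
```

Run:
```python
from h import *
w=snap('wrist');s=snap('scene')
def cr(i,c,d):
    u,v=map(int,c);return cv2.resize(i['pixels'][max(v-d,0):v+d,max(u-d,0):u+d,::-1],(380,380),interpolation=2)
P=(.585,.342,.04)
cv2.imwrite('pics/c7.png',np.hstack([cr(w,proj(w,P),50),cr(s,proj(s,P),26)]))
delta(.400,-.077,.25,19)
```

```text
yaw 19.2 shift [-23.08  33.49  -1.18] turn [-0.  -0.1  0.2]
```

View pics/c7.png

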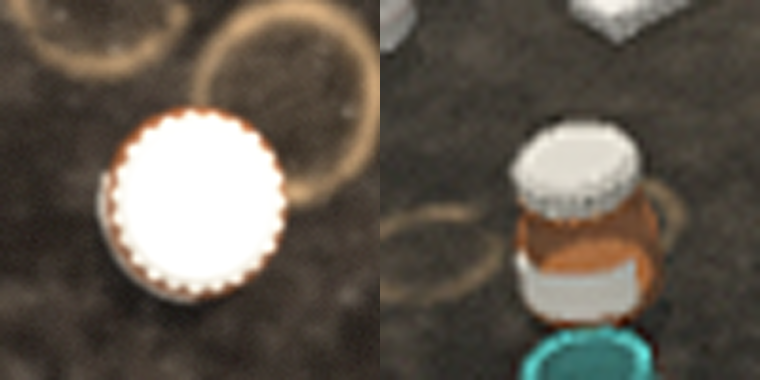

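jar_tiny is closed: the lid sits level and centred at crop (197,203) in the wrist view and (577,165) in the scene view. Next I view the stack for lid_small.

Emit:
jog_arm(
  deltas=[
    {"angular": [0, 0, 0], "translation": [-23.1, 33.5, -1.2], "fingers": 7.2},
    {"angular": [0, 0, 0], "translation": [-23.1, 33.5, -1.2], "fingers": 7.2},
    {"angular": [0, 0, 0], "translation": [-23.1, 33.5, -1.2], "fingers": 7.2},
    {"angular": [0, 0, 0], "translation": [-23.1, 33.5, -1.2], "fingers": 7.2},
    {"angular": [0, 0, 0], "translation": [-23.1, 33.5, -1.2], "fingers": 7.2},
    {"angular": [0, 0, 0], "translation": [-23.1, 33.5, -1.2], "fingers": 7.2},
    {"angular": [0, 0, 0], "translation": [-23.1, 33.5, -1.2], "fingers": 7.2},
    {"angular": [0, 0, 0], "translation": [-23.1, 33.5, -1.2], "fingers": 7.2},
    {"angular": [0, 0, 0], "translation": [-23.1, 33.5, -1.2], "fingers": 7.2},
    {"angular": [0, 0, 0], "translation": [-23.1, 33.5, -1.2], "fingers": 7.2},
  ],
)

```text
time: 9.5
tcp_pos: [0.3986, -0.0784, 0.2479]
tcp_rot: [0.986, 0.164, -0.001, -0.001]
force: [-0.5, 0.5, 0.2]
grip_width: 0.841
gripper_force: 0.0
```

```bash
cat > st.py <<'E'
import sys
from h import *
z=float(sys.argv[1]);f=sys.argv[2]
w=snap('wrist');save(w,f);pr=proj(w,(.48,-.05,z))
for th in(200,215,225,235,243):
    p=disc(w,pr,vmin=th,w=45);q=onz(w,*p,z);print(th,q.round(4))
    if len(sys.argv)>3:
        v=np.load(sys.argv[3]);r=disc(v,proj(v,(.48,-.05,z)),vmin=th,w=45);print('  TRI',tri([(v,*r),(w,*p)]).round(4))
print(readout.get_obs()['tcp_pos']);delta(.48,-.05,.2,19)
E
python3 st.py .066 ls1.npz
```

```text
disc thr 200 c [280.9  89.2] mom [280.7  88.5] axes [56.9 62.7]
200 [ 0.4824 -0.0519  0.066 ]
disc thr 215 c [279.4  87.4] mom [278.9  87.6] axes [53.3 57.6]
215 [ 0.4834 -0.0501  0.066 ]
disc thr 225 c [276.2  88.9] mom [276.5  89.4] axes [47.5 52.3]
225 [ 0.4813 -0.0478  0.066 ]
disc thr 235 c [275.9  89.6] mom [276.2  90. ] axes [46.1 49.5]
235 [ 0.4806 -0.0477  0.066 ]
disc thr 243 c [277.7  86. ] mom [278.3  85.1] axes [37.4 45.8]
243 [ 0.484  -0.0483  0.066 ]
[ 0.39890605 -0.07717729  0.24813222]
yaw 19.1 shift [8.56 0.1  4.8 ] turn [-0.2  0.1  0.1]
```

Emit:
jog_arm(
  deltas=[
    {"angular": [0, 0, 0], "translation": [4, 0, 0], "fingers": 7.2},
    {"angular": [0, 0, 0], "translation": [8, 0, 0], "fingers": 7.2},
    {"angular": [0, 0, 0], "translation": [8, 0, 0], "fingers": 7.2},
    {"angular": [0, 0, 0], "translation": [8, 0, 0], "fingers": 7.2},
    {"angular": [0, 0, 0], "translation": [8, 0, 0], "fingers": 7.2},
  ],
)

```text
time: 10.05
tcp_pos: [0.4741, -0.0497, 0.2489]
tcp_rot: [0.986, 0.168, -0.001, -0.0]
force: [0.0, -0.7, -0.4]
grip_width: 0.843
gripper_force: 0.0
```

```bash
python3 st.py .066 ls2.npz ls1.npz
```

```text
disc thr 200 c [281.8 171. ] mom [283.  171.8] axes [56.8 59.4]
200 [ 0.4879 -0.0486  0.066 ]
disc thr 200 c [280.9  89.2] mom [280.7  88.5] axes [56.9 62.7]
  TRI [ 0.4826 -0.0513  0.0386]
disc thr 215 c [282.9 171.6] mom [283.4 172.6] axes [51.3 59.4]
215 [ 0.4877 -0.0498  0.066 ]
disc thr 215 c [279.4  87.4] mom [278.9  87.6] axes [53.3 57.6]
  TRI [ 0.484  -0.0506  0.0488]
disc thr 225 c [282.8 173. ] mom [282.7 174.4] axes [47.  57.5]
225 [ 0.4863 -0.0501  0.066 ]
disc thr 225 c [276.2  88.9] mom [276.5  89.4] axes [47.5 52.3]
  TRI [ 0.4823 -0.0495  0.0507]
disc thr 235 c [278.8 176.9] mom [279.1 177.3] axes [43.2 44.7]
235 [ 0.4814 -0.0477  0.066 ]
disc thr 235 c [275.9  89.6] mom [276.2  90. ] axes [46.1 49.5]
  TRI [ 0.4807 -0.0478  0.0629]
disc thr 243 c [278.6 177.3] mom [278.9 177.7] axes [41.1 42.1]
243 [ 0.481  -0.0477  0.066 ]
disc thr 243 c [277.7  86. ] mom [278.3  85.1] axes [37.4 45.8]
  TRI [ 0.4835 -0.0477  0.0763]
[ 0.47410108 -0.05017056  0.24924053]
yaw 19.3 shift [0.57 0.18 4.92] turn [-0.   0.1  0.3]
```

Emit:
jog_arm(
  deltas=[
    {"angular": [0, 0, 0.2], "translation": [0.7, 0, 5], "fingers": 7.2},
    {"angular": [0, 0, 0.2], "translation": [0.7, 0, 10], "fingers": 7.2},
    {"angular": [0, 0, 0.2], "translation": [0.7, 0, 14], "fingers": 7.2},
    {"angular": [0, 0, 0.2], "translation": [0.7, 0, 17], "fingers": 7.2},
    {"angular": [0, 0, 0.2], "translation": [0.7, 0, 17], "fingers": 7.2},
    {"angular": [0, 0, 0.2], "translation": [0.7, 0, 17], "fingers": 7.2},
  ],
)

```text
time: 10.7
tcp_pos: [0.4813, -0.0489, 0.0803]
tcp_rot: [0.986, 0.165, -0.0, -0.0]
force: [0.3, -0.5, 0.9]
grip_width: 0.842
gripper_force: 0.0
```

Run:
```python
from h import *
delta(.4808,-.0477,.0512,19)
```

```text
yaw 19.0 shift [-0.01 -0.13  2.91] turn [-0.  0. -0.]
```

Emit:
jog_arm(
  deltas=[
    {"angular": [0, 0, 0], "translation": [0, -0.1, 2], "fingers": 7.2},
    {"angular": [0, 0, 0], "translation": [0, -0.1, 2.9], "fingers": 7.2},
    {"angular": [0, 0, 0], "translation": [0, -0.1, 2.9], "fingers": 6},
    {"angular": [0, 0, 0], "translation": [0, -0.1, 2.9], "fingers": 4.4},
    {"angular": [0, 0, 0], "translation": [0, -0.1, 2.9], "fingers": 4.4},
    {"angular": [0, 0, 0], "translation": [0, -0.1, 2.9], "fingers": 4.4},
    {"angular": [0, 0, 0], "translation": [0, -0.1, 2.9], "fingers": 4.4},
  ],
)

```text
time: 11.4
tcp_pos: [0.4829, -0.0483, 0.0525]
tcp_rot: [0.986, 0.165, 0.002, 0.001]
force: [0.4, 0.7, 5.9]
grip_width: 0.568
gripper_force: 62.3
```

Run:
```python
from h import *
delta(.565,-.206,.22,19)
```

```text
yaw 19.0 shift [  2.68  17.62 -16.7 ] turn [ 0.1 -0.2 -0. ]
```

Emit:
jog_arm(
  deltas=[
    {"angular": [0, 0, 0], "translation": [0, 0, -3], "fingers": 4.4},
    {"angular": [0, 0, 0], "translation": [0, 0, -8], "fingers": 4.4},
    {"angular": [0, 0, 0], "translation": [0, 0, -13], "fingers": 4.4},
    {"angular": [0, 0, 0], "translation": [1, 4, -17], "fingers": 4.4},
    {"angular": [0, 0, 0], "translation": [2.9, 9, -19.7], "fingers": 4.4},
    {"angular": [0, 0, 0], "translation": [2.9, 14, -19.7], "fingers": 4.4},
    {"angular": [0, 0, 0], "translation": [2.9, 18, -19.7], "fingers": 4.4},
    {"angular": [0, 0, 0], "translation": [2.9, 18, -19.7], "fingers": 4.4},
    {"angular": [0, 0, 0], "translation": [2.9, 18, -19.7], "fingers": 4.4},
    {"angular": [0, 0, 0], "translation": [2.9, 18, -19.7], "fingers": 4.4},
  ],
)

```text
time: 12.4
tcp_pos: [0.5665, -0.2075, 0.2471]
tcp_rot: [0.986, 0.165, -0.001, -0.001]
force: [-0.1, -0.4, -0.1]
grip_width: 0.567
gripper_force: 62.1
```

```bash
cat > jr.py <<'E'
import sys
from h import *
x,y,z=map(float,sys.argv[1:4]);f=sys.argv[4]
w=snap('wrist');save(w,f);p=jar(w,proj(w,(x,y,z)));X=onz(w,*p,z);print(X.round(4))
o=readout.get_obs();print(o['tcp_pos'],o['grip_width'])
if len(sys.argv)>5:
    v=np.load(sys.argv[5]);q=jar(v,proj(v,(x,y,z)));print('other',onz(v,*q,z).round(4),'TRI',tri([(v,*q),(w,*p)]).round(4))
R=np.array(w['R']);dep=(R@X+np.array(w['t']))[2];print('px/m',w['fx']/dep)
delta(X[0],X[1],.1,19)
E
python3 jr.py .646 -.184 .032 js1.npz
```

```text
jar [283.5  95.1] axes [58.4 61.2]
[ 0.6469 -0.1852  0.032 ]
[ 0.56653324 -0.2070794   0.24730339] 0.5693563367348461
px/m 1005.5541102279565
yaw 19.0 shift [ 8.32  0.57 14.72] turn [-0.1  0.   0. ]
```

Emit:
jog_arm(
  deltas=[
    {"angular": [0, 0, 0], "translation": [4, 0, 0], "fingers": 4.4},
    {"angular": [0, 0, 0], "translation": [4, 0, 0], "fingers": 4.4},
    {"angular": [0, 0, 0], "translation": [4, 0, 0], "fingers": 4.4},
    {"angular": [0, 0, 0], "translation": [4, 0, 0], "fingers": 4.4},
  ],
)

```text
time: 12.85
tcp_pos: [0.6044, -0.1947, 0.2479]
tcp_rot: [0.986, 0.166, -0.0, 0.0]
force: [0.4, 0.5, -0.7]
grip_width: 0.566
gripper_force: 62.1
```

```bash
python3 jr.py .646 -.184 .032 js2.npz js1.npz
```

```text
jar [282.7 136. ] axes [56.2 57.8]
[ 0.6469 -0.1851  0.032 ]
[ 0.60436568 -0.19502691  0.24802416] 0.5673294570005584
jar [283.5  95.1] axes [58.4 61.2]
other [ 0.6469 -0.1852  0.032 ] TRI [ 0.6469 -0.1851  0.0319]
px/m 966.2781843936401
yaw 19.0 shift [ 4.35  0.45 14.8 ] turn [0. 0. 0.]
```

```bash
cat > held.py <<'E'
import sys
from h import *
f,half=sys.argv[1],int(sys.argv[2])
w=np.load(f);o=readout.get_obs();r=Ro.from_quat(o['tcp_rot'])
for dx in(0,.003):print(np.round(proj(w,o['tcp_pos']+r.apply([dx,0,-.0138])),1))
m=(w['pixels'].min(2)>105).astype(np.uint8);m[:225]=0;m[350:]=0;m[:,:280-half]=0;m[:,280+half:]=0
m=cv2.morphologyEx(m,2,np.ones((9,9)))
e=cv2.fitEllipse(cv2.convexHull(max(cv2.findContours(m,0,2)[0],key=cv2.contourArea)));print(e)
E
python3 held.py js2.npz 57
python3 - <<'E'
from h import *
delta(.6469,-.1851,.072,19)
E
```

```text
[278.2 296.2]
[278.2 290.3]
((279.08734130859375, 289.8243103027344), (102.67464447021484, 110.39314270019531), 87.35991668701172)
yaw 19.0 shift [ 4.35  0.45 17.6 ] turn [0. 0. 0.]
```

Emit:
jog_arm(
  deltas=[
    {"angular": [0, 0, 0], "translation": [4.2, 0.4, 3], "fingers": 4.4},
    {"angular": [0, 0, 0], "translation": [4.2, 0.4, 8], "fingers": 4.4},
    {"angular": [0, 0, 0], "translation": [4.2, 0.4, 13], "fingers": 4.4},
    {"angular": [0, 0, 0], "translation": [4.2, 0.4, 16], "fingers": 4.4},
    {"angular": [0, 0, 0], "translation": [4.2, 0.4, 17], "fingers": 4.4},
    {"angular": [0, 0, 0], "translation": [4.2, 0.4, 17], "fingers": 4.4},
    {"angular": [0, 0, 0], "translation": [4.2, 0.4, 17], "fingers": 4.4},
    {"angular": [0, 0, 0], "translation": [4.2, 0.4, 17], "fingers": 4.4},
  ],
)

```text
time: 13.7
tcp_pos: [0.6482, -0.1868, 0.0814]
tcp_rot: [0.986, 0.165, 0.003, 0.002]
force: [-0.1, -0.1, -0.4]
grip_width: 0.567
gripper_force: 62.0
```

Run:
```python
from h import *
delta(.6460,-.1854,.0505,19)
```

```text
yaw 19.0 shift [-0.18 -0.22  3.09] turn [ 0.2 -0.3 -0. ]
```

Emit:
jog_arm(
  deltas=[
    {"angular": [0, 0, 0], "translation": [-0.2, -0.2, 0.7], "fingers": 4.4},
    {"angular": [0, 0, 0], "translation": [-0.2, -0.2, 1.4], "fingers": 4.4},
    {"angular": [0, 0, 0], "translation": [-0.2, -0.2, 2], "fingers": 4.4},
    {"angular": [0, 0, 0], "translation": [-0.2, -0.2, 2.6], "fingers": 4.4},
    {"angular": [0, 0, 0], "translation": [-0.2, -0.2, 3.1], "fingers": 4.4},
    {"angular": [0, 0, 0], "translation": [-0.2, -0.2, 3.1], "fingers": 4.4},
  ],
)

```text
time: 14.3
tcp_pos: [0.6449, -0.1843, 0.0505]
tcp_rot: [0.986, 0.165, 0.001, 0.0]
force: [-5.4, 3.9, 16.8]
grip_width: 0.567
gripper_force: 63.8
```

Emit:
jog_arm(
  deltas=[
    {"angular": [0, 0, 0], "translation": [0, 0, 0.2], "fingers": 4.4},
    {"angular": [0, 0, 0], "translation": [0, 0, 0.4], "fingers": 4.4},
    {"angular": [0, 0, 0], "translation": [0, 0, 0.4], "fingers": 4.4},
    {"angular": [0, 0, 0], "translation": [0, 0, 0.4], "fingers": 4.4},
  ],
)

```text
time: 14.7
tcp_pos: [0.6451, -0.1843, 0.0504]
tcp_rot: [0.986, 0.165, 0.001, 0.0]
force: [-12.5, 6.8, 32.1]
grip_width: 0.562
gripper_force: 65.3
```

Emit:
jog_arm(
  deltas=[
    {"angular": [0, 0, 0], "translation": [0, 0, -0.3], "fingers": 4.4},
    {"angular": [0, 0, 0], "translation": [0, 0, -0.3], "fingers": 7.2},
    {"angular": [0, 0, 0], "translation": [0, 0, -0.3], "fingers": 7.2},
    {"angular": [0, 0, 0], "translation": [0, 0, -0.3], "fingers": 7.2},
    {"angular": [0, 0, 0], "translation": [0, 0, -3], "fingers": 7.2},
    {"angular": [0, 0, 0], "translation": [0, 0, -8], "fingers": 7.2},
    {"angular": [0, 0, 0], "translation": [-4, 0, -13], "fingers": 8.2},
    {"angular": [0, 0, 0], "translation": [-8, 0, -18], "fingers": 8.2},
    {"angular": [0, 0, 0], "translation": [-8, 0, -20], "fingers": 8.2},
    {"angular": [0, 0, 0], "translation": [-8, 0, -20], "fingers": 8.2},
  ],
)

```text
time: 15.7
tcp_pos: [0.5696, -0.2134, 0.2501]
tcp_rot: [0.986, 0.164, 0.005, 0.004]
force: [0.5, -1.1, 0.6]
grip_width: 0.961
gripper_force: 0.0
```

Run:
```python
from h import *
w=snap('wrist');save(w,'cs.npz')
p=disc(w,proj(w,(.6469,-.1851,.064)),vmin=225,w=45);print(onz(w,*p,.064))
delta(.400,-.077,.25,19)
```

```text
disc thr 225 c [274.6 100.1] mom [274.9 100.6] axes [48.4 51.6]
[ 0.645392   -0.18608629  0.064     ]
yaw 18.9 shift [-11.62 -18.26  -0.5 ] turn [ 0.3 -0.3 -0.1]
```

Lid centred on jar_small to within 2 mm. Next is lid_medium.

Emit:
jog_arm(
  deltas=[
    {"angular": [0, 0, 0], "translation": [-11.6, -18.2, -0.5], "fingers": 8.2},
    {"angular": [0, 0, 0], "translation": [-11.6, -18.2, -0.5], "fingers": 8.2},
    {"angular": [0, 0, 0], "translation": [-11.6, -18.2, -0.5], "fingers": 8.2},
    {"angular": [0, 0, 0], "translation": [-11.6, -18.2, -0.5], "fingers": 8.2},
    {"angular": [0, 0, 0], "translation": [-11.6, -18.2, -0.5], "fingers": 8.2},
    {"angular": [0, 0, 0], "translation": [-11.6, -18.2, -0.5], "fingers": 8.2},
    {"angular": [0, 0, 0], "translation": [-11.6, -18.2, -0.5], "fingers": 8.2},
    {"angular": [0, 0, 0], "translation": [-11.6, -18.2, -0.5], "fingers": 8.2},
  ],
)

```text
time: 16.55
tcp_pos: [0.3998, -0.0767, 0.2472]
tcp_rot: [0.986, 0.165, -0.0, -0.0]
force: [-0.2, 0.3, -0.3]
grip_width: 0.96
gripper_force: 0.0
```

```bash
python3 st.py .044 lm1.npz
```

```text
disc thr 200 c [281.   92.4] mom [281.2  92.7] axes [59.4 61.5]
200 [ 0.4818 -0.0515  0.044 ]
disc thr 215 c [280.2  92. ] mom [280.4  92.5] axes [56.1 59.7]
215 [ 0.4818 -0.0507  0.044 ]
disc thr 225 c [279.6  92.6] mom [280.  93.] axes [53.8 58. ]
225 [ 0.4812 -0.0503  0.044 ]
disc thr 235 c [279.4  93. ] mom [279.8  93.4] axes [52.3 55.8]
235 [ 0.4808 -0.0503  0.044 ]
disc thr 243 c [282.6  84.4] mom [283.5  84.3] axes [33.4 50.8]
243 [ 0.489  -0.0506  0.044 ]
[ 0.39978178 -0.07681383  0.24730556]
yaw 18.9 shift [8.46 0.07 4.72] turn [-0.   0.  -0.1]
```

Emit:
jog_arm(
  deltas=[
    {"angular": [0, 0, 0], "translation": [4, 0, 0], "fingers": 8.2},
    {"angular": [0, 0, 0], "translation": [8, 0, 0], "fingers": 8.2},
    {"angular": [0, 0, 0], "translation": [8, 0, 0], "fingers": 8.2},
    {"angular": [0, 0, 0], "translation": [8, 0, 0], "fingers": 8.2},
    {"angular": [0, 0, 0], "translation": [8, 0, 0], "fingers": 8.2},
  ],
)

```text
time: 17.1
tcp_pos: [0.4741, -0.0505, 0.2472]
tcp_rot: [0.986, 0.165, -0.001, -0.0]
force: [-0.3, 1.0, 0.4]
grip_width: 0.957
gripper_force: 0.0
```

```bash
python3 st.py .044 lm2.npz lm1.npz
```

```text
disc thr 200 c [281.1 170.5] mom [281.7 171. ] axes [57.2 58.4]
200 [ 0.4842 -0.0504  0.044 ]
disc thr 200 c [281.   92.4] mom [281.2  92.7] axes [59.4 61.5]
  TRI [ 0.4818 -0.0514  0.0319]
disc thr 215 c [281.6 171. ] mom [281.9 171.8] axes [53.6 57.4]
215 [ 0.4839 -0.0509  0.044 ]
disc thr 215 c [280.2  92. ] mom [280.4  92.5] axes [56.1 59.7]
  TRI [ 0.4821 -0.0511  0.0357]
disc thr 225 c [280.6 172.4] mom [280.9 173. ] axes [51.5 52.8]
225 [ 0.4821 -0.0505  0.044 ]
disc thr 225 c [279.6  92.6] mom [280.  93.] axes [53.8 58. ]
  TRI [ 0.4813 -0.0505  0.0404]
disc thr 235 c [280.3 173. ] mom [280.6 173.4] axes [49.2 50.7]
235 [ 0.4815 -0.0504  0.044 ]
disc thr 235 c [279.4  93. ] mom [279.8  93.4] axes [52.3 55.8]
  TRI [ 0.4808 -0.0504  0.0413]
disc thr 243 c [280.1 173.3] mom [280.4 173.7] axes [47.1 47.8]
243 [ 0.481  -0.0503  0.044 ]
disc thr 243 c [282.6  84.4] mom [283.5  84.3] axes [33.4 50.8]
  TRI [ 0.4877 -0.0493  0.0741]
[ 0.47397705 -0.0505519   0.24742944]
yaw 18.9 shift [0.59 0.15 4.74] turn [-0.   0.1 -0.1]
```

Emit:
jog_arm(
  deltas=[
    {"angular": [0, 0, 0], "translation": [0.6, 0.2, 5], "fingers": 8.2},
    {"angular": [0, 0, 0], "translation": [0.6, 0.2, 10], "fingers": 8.2},
    {"angular": [0, 0, 0], "translation": [0.6, 0.2, 15], "fingers": 8.2},
    {"angular": [0, 0, 0], "translation": [0.6, 0.2, 18.5], "fingers": 8.2},
    {"angular": [0, 0, 0], "translation": [0.6, 0.2, 18.5], "fingers": 8.2},
    {"angular": [0, 0, 0], "translation": [0.6, 0.2, 18.5], "fingers": 8.2},
    {"angular": [0, 0, 0], "translation": [0.6, 0.2, 18.5], "fingers": 8.2},
  ],
)

```text
time: 17.85
tcp_pos: [0.4832, -0.051, 0.0656]
tcp_rot: [0.986, 0.165, 0.003, 0.001]
force: [-0.3, 0.2, -0.3]
grip_width: 0.959
gripper_force: 0.0
```

Run:
```python
from h import *
delta(.4811,-.0504,.028,19)
```

```text
yaw 19.0 shift [-0.2  -0.14  3.76] turn [ 0.2 -0.3 -0. ]
```

Emit:
jog_arm(
  deltas=[
    {"angular": [0, 0, 0], "translation": [-0.2, -0.1, 2], "fingers": 8.2},
    {"angular": [0, 0, 0], "translation": [-0.2, -0.1, 3.7], "fingers": 8.2},
    {"angular": [0, 0, 0], "translation": [-0.2, -0.1, 3.7], "fingers": 8.2},
    {"angular": [0, 0, 0], "translation": [-0.2, -0.1, 3.7], "fingers": 7},
    {"angular": [0, 0, 0], "translation": [-0.2, -0.1, 3.7], "fingers": 5.2},
    {"angular": [0, 0, 0], "translation": [-0.2, -0.1, 3.7], "fingers": 5.2},
    {"angular": [0, 0, 0], "translation": [-0.2, -0.1, 3.7], "fingers": 5.2},
    {"angular": [0, 0, 0], "translation": [-0.2, -0.1, 3.7], "fingers": 5.2},
  ],
)

```text
time: 18.65
tcp_pos: [0.481, -0.0503, 0.0285]
tcp_rot: [0.986, 0.165, 0.002, 0.001]
force: [-2.0, -0.0, 6.9]
grip_width: 0.676
gripper_force: 62.8
```

Run:
```python
from h import *
b=snap('top');print(onz(b,320.1,160.3,.037))
delta(.585,-.026,.25,19)
```

```text
[ 0.66400771 -0.00155657  0.037     ]
yaw 19.0 shift [ 10.71   1.14 -22.11] turn [ 0.2 -0.2 -0. ]
```

Emit:
jog_arm(
  deltas=[
    {"angular": [0, 0, 0], "translation": [0, 0, -3], "fingers": 5.2},
    {"angular": [0, 0, 0], "translation": [0, 0, -8], "fingers": 5.2},
    {"angular": [0, 0, 0], "translation": [0, 0, -13], "fingers": 5.2},
    {"angular": [0, 0, 0], "translation": [2, 0, -17], "fingers": 5.2},
    {"angular": [0, 0, 0], "translation": [5, 0.5, -21], "fingers": 5.2},
    {"angular": [0, 0, 0], "translation": [9, 1.1, -22.1], "fingers": 5.2},
    {"angular": [0, 0, 0], "translation": [10.7, 1.1, -22.1], "fingers": 5.2},
    {"angular": [0, 0, 0], "translation": [10.7, 1.1, -22.1], "fingers": 5.2},
    {"angular": [0, 0, 0], "translation": [10.7, 1.1, -22.1], "fingers": 5.2},
  ],
)

```text
time: 19.6
tcp_pos: [0.583, -0.0253, 0.2471]
tcp_rot: [0.986, 0.165, -0.0, 0.0]
force: [0.5, -0.2, -1.2]
grip_width: 0.675
gripper_force: 64.3
```

```bash
python3 jr.py .664 -.0015 .037 jm1.npz
```

```text
jar [282.2  94. ] axes [69.  72.4]
[ 0.6641 -0.0017  0.037 ]
[ 0.58244637 -0.02534778  0.24660726] 0.6740180924667415
px/m 1021.0101650933732
yaw 19.0 shift [ 8.51  0.43 14.65] turn [-0.   0.1 -0. ]
```

Emit:
jog_arm(
  deltas=[
    {"angular": [0, 0, 0], "translation": [4, 0, 0], "fingers": 5.2},
    {"angular": [0, 0, 0], "translation": [4, 0, 0], "fingers": 5.2},
    {"angular": [0, 0, 0], "translation": [4, 0, 0], "fingers": 5.2},
    {"angular": [0, 0, 0], "translation": [4, 0, 0], "fingers": 5.2},
  ],
)

```text
time: 20.05
tcp_pos: [0.6203, -0.0127, 0.2469]
tcp_rot: [0.986, 0.165, -0.0, 0.0]
force: [0.7, -0.3, -0.4]
grip_width: 0.676
gripper_force: 64.3
```

```bash
python3 jr.py .664 -.0015 .037 jm2.npz jm1.npz; python3 held.py jm2.npz 65
```

```text
jar [281.9 134.9] axes [66.1 67.7]
[ 0.6641 -0.0018  0.037 ]
[ 0.62038137 -0.01275086  0.24710823] 0.672400207021284
jar [282.2  94. ] axes [69.  72.4]
other [ 0.6641 -0.0017  0.037 ] TRI [ 0.6641 -0.0017  0.0371]
px/m 983.970888575712
yaw 19.0 shift [ 4.5   0.38 14.71] turn [ 0.  0. -0.]
[277.7 295.9]
[277.7 289.9]
((279.1055908203125, 289.5971374511719), (121.50154876708984, 131.54710388183594), 88.73959350585938)
```

Emit:
jog_arm(
  deltas=[
    {"angular": [0, 0, 0], "translation": [4.2, 0.3, 3], "fingers": 5.2},
    {"angular": [0, 0, 0], "translation": [4.2, 0.3, 8], "fingers": 5.2},
    {"angular": [0, 0, 0], "translation": [4.2, 0.3, 13], "fingers": 5.2},
    {"angular": [0, 0, 0], "translation": [4.2, 0.3, 16], "fingers": 5.2},
    {"angular": [0, 0, 0], "translation": [4.2, 0.3, 16], "fingers": 5.2},
    {"angular": [0, 0, 0], "translation": [4.2, 0.3, 16], "fingers": 5.2},
    {"angular": [0, 0, 0], "translation": [4.2, 0.3, 16], "fingers": 5.2},
    {"angular": [0, 0, 0], "translation": [4.2, 0.3, 16], "fingers": 5.2},
  ],
)

```text
time: 20.9
tcp_pos: [0.6645, -0.002, 0.0906]
tcp_rot: [0.986, 0.165, 0.003, 0.001]
force: [-0.6, -0.6, -1.1]
grip_width: 0.671
gripper_force: 64.3
```

Run:
```python
from h import *
delta(.6632,-.0021,.0535,19)
```

```text
yaw 19.0 shift [-0.15 -0.04  3.71] turn [ 0.2 -0.3 -0. ]
```

Emit:
jog_arm(
  deltas=[
    {"angular": [0, 0, 0], "translation": [-0.1, 0, 0.8], "fingers": 5.2},
    {"angular": [0, 0, 0], "translation": [-0.1, 0, 1.6], "fingers": 5.2},
    {"angular": [0, 0, 0], "translation": [-0.1, 0, 2.3], "fingers": 5.2},
    {"angular": [0, 0, 0], "translation": [-0.1, 0, 2.8], "fingers": 5.2},
    {"angular": [0, 0, 0], "translation": [-0.1, 0, 3.3], "fingers": 5.2},
    {"angular": [0, 0, 0], "translation": [-0.1, 0, 3.7], "fingers": 5.2},
    {"angular": [0, 0, 0], "translation": [-0.1, 0, 3.7], "fingers": 5.2},
  ],
)

```text
time: 21.6
tcp_pos: [0.6623, -0.0015, 0.0535]
tcp_rot: [0.986, 0.165, 0.001, 0.0]
force: [-5.7, 1.7, 15.4]
grip_width: 0.673
gripper_force: 66.0
```

Emit:
jog_arm(
  deltas=[
    {"angular": [0, 0, 0], "translation": [0, 0, 0.2], "fingers": 5.2},
    {"angular": [0, 0, 0], "translation": [0, 0, 0.4], "fingers": 5.2},
    {"angular": [0, 0, 0], "translation": [0, 0, 0.4], "fingers": 5.2},
    {"angular": [0, 0, 0], "translation": [0, 0, 0.4], "fingers": 5.2},
  ],
)

```text
time: 22.0
tcp_pos: [0.6625, -0.0015, 0.0534]
tcp_rot: [0.986, 0.165, 0.001, 0.0]
force: [-13.3, 2.0, 32.3]
grip_width: 0.67
gripper_force: 67.7
```

Seated. Release, retreat, then view the last lid.

Emit:
jog_arm(
  deltas=[
    {"angular": [0, 0, 0], "translation": [0, 0, -0.3], "fingers": 5.2},
    {"angular": [0, 0, 0], "translation": [0, 0, -0.3], "fingers": 8.2},
    {"angular": [0, 0, 0], "translation": [0, 0, -0.3], "fingers": 8.2},
    {"angular": [0, 0, 0], "translation": [0, 0, -0.3], "fingers": 8.2},
    {"angular": [0, 0, 0], "translation": [0, 0, -3], "fingers": 8.2},
    {"angular": [0, 0, 0], "translation": [0, 0, -8], "fingers": 8.2},
    {"angular": [0, 0, 0], "translation": [-4, 0, -13], "fingers": 8.5},
    {"angular": [0, 0, 0], "translation": [-8, 0, -18], "fingers": 8.5},
    {"angular": [0, 0, 0], "translation": [-8, 0, -20], "fingers": 8.5},
    {"angular": [0, 0, 0], "translation": [-8, 0, -20], "fingers": 8.5},
  ],
)

```text
time: 23.0
tcp_pos: [0.5876, -0.0293, 0.2529]
tcp_rot: [0.986, 0.164, 0.006, 0.002]
force: [1.5, -0.2, 0.8]
grip_width: 0.994
gripper_force: 0.0
```

Run:
```python
from h import *
w=snap('wrist');save(w,'cm.npz')
p=disc(w,proj(w,(.6641,-.0018,.069)),vmin=225,w=45);print(onz(w,*p,.069))
delta(.400,-.077,.25,19)
```

```text
disc thr 225 c [276.1 100.3] mom [276.5 100.8] axes [61.1 64. ]
[ 0.66390166 -0.00263463  0.069     ]
yaw 18.9 shift [-19.25  -1.5   -0.17] turn [ 0.2 -0.4 -0.1]
```

Emit:
jog_arm(
  deltas=[
    {"angular": [0, 0, 0], "translation": [-19.2, -1.5, 0], "fingers": 8.5},
    {"angular": [0, 0, 0], "translation": [-19.2, -1.5, 0], "fingers": 8.5},
    {"angular": [0, 0, 0], "translation": [-19.2, -1.5, 0], "fingers": 8.5},
    {"angular": [0, 0, 0], "translation": [-19.2, -1.5, 0], "fingers": 8.5},
    {"angular": [0, 0, 0], "translation": [-19.2, -1.5, 0], "fingers": 8.5},
    {"angular": [0, 0, 0], "translation": [-19.2, -1.5, 0], "fingers": 8.5},
    {"angular": [0, 0, 0], "translation": [-19.2, -1.5, 0], "fingers": 8.5},
    {"angular": [0, 0, 0], "translation": [-19.2, -1.5, 0], "fingers": 8.5},
  ],
)

```text
time: 23.85
tcp_pos: [0.4, -0.0761, 0.2455]
tcp_rot: [0.986, 0.165, -0.0, -0.0]
force: [0.0, -0.5, -0.0]
grip_width: 0.998
gripper_force: 0.0
```

```bash
python3 st.py .022 ll1.npz
```

```text
disc thr 200 c [280.7  95.9] mom [281.   96.4] axes [62.2 65.7]
200 [ 0.479  -0.0516  0.022 ]
disc thr 215 c [280.7  96. ] mom [281.   96.5] axes [60.7 64.6]
215 [ 0.4789 -0.0516  0.022 ]
disc thr 225 c [280.7  96.2] mom [281.   96.6] axes [59.5 63.4]
225 [ 0.4787 -0.0517  0.022 ]
disc thr 235 c [280.6  96.4] mom [280.9  96.8] axes [57.9 61.5]
235 [ 0.4785 -0.0516  0.022 ]
disc thr 243 c [285.2  84.7] mom [286.2  83.3] axes [32.2 52.3]
243 [ 0.4906 -0.0524  0.022 ]
[ 0.39997531 -0.07601576  0.24555158]
yaw 19.0 shift [8.41 0.15 4.55] turn [-0.  0.  0.]
```

Emit:
jog_arm(
  deltas=[
    {"angular": [0, 0, 0], "translation": [4, 0, 0], "fingers": 8.5},
    {"angular": [0, 0, 0], "translation": [8, 0, 0], "fingers": 8.5},
    {"angular": [0, 0, 0], "translation": [8, 0, 0], "fingers": 8.5},
    {"angular": [0, 0, 0], "translation": [8, 0, 0], "fingers": 8.5},
    {"angular": [0, 0, 0], "translation": [8, 0, 0], "fingers": 8.5},
  ],
)

```text
time: 24.4
tcp_pos: [0.4741, -0.05, 0.2453]
tcp_rot: [0.986, 0.165, -0.001, -0.0]
force: [-0.6, -0.3, -0.4]
grip_width: 0.996
gripper_force: 0.0
```

```bash
python3 st.py .022 ll2.npz ll1.npz
```

```text
disc thr 200 c [280.9 171.3] mom [281.3 171.7] axes [58.8 59.3]
200 [ 0.4793 -0.0514  0.022 ]
disc thr 200 c [280.7  95.9] mom [281.   96.4] axes [62.2 65.7]
  TRI [ 0.479  -0.0516  0.0202]
disc thr 215 c [281.  171.2] mom [281.4 171.7] axes [58.  58.2]
215 [ 0.4794 -0.0515  0.022 ]
disc thr 215 c [280.7  96. ] mom [281.   96.5] axes [60.7 64.6]
  TRI [ 0.4789 -0.0516  0.0196]
disc thr 225 c [281.1 171.3] mom [281.4 171.7] axes [56.8 57.4]
225 [ 0.4794 -0.0515  0.022 ]
disc thr 225 c [280.7  96.2] mom [281.   96.6] axes [59.5 63.4]
  TRI [ 0.4787 -0.0517  0.0188]
disc thr 235 c [281.1 171.5] mom [281.4 172. ] axes [54.9 56.2]
235 [ 0.4792 -0.0517  0.022 ]
disc thr 235 c [280.6  96.4] mom [280.9  96.8] axes [57.9 61.5]
  TRI [ 0.4785 -0.0518  0.0191]
disc thr 243 c [281.  171.8] mom [281.3 172.2] axes [52.6 53.6]
243 [ 0.4788 -0.0516  0.022 ]
disc thr 243 c [285.2  84.7] mom [286.2  83.3] axes [32.2 52.3]
  TRI [ 0.4885 -0.0501  0.0673]
[ 0.4739775  -0.05018141  0.24553435]
yaw 19.0 shift [0.58 0.18 4.55] turn [-0.  0. -0.]
```

Emit:
jog_arm(
  deltas=[
    {"angular": [0, 0, 0], "translation": [0.3, 0.2, 5], "fingers": 8.5},
    {"angular": [0, 0, 0], "translation": [0.3, 0.2, 10], "fingers": 8.5},
    {"angular": [0, 0, 0], "translation": [0.3, 0.2, 15], "fingers": 8.5},
    {"angular": [0, 0, 0], "translation": [0.3, 0.2, 20], "fingers": 8.5},
    {"angular": [0, 0, 0], "translation": [0.3, 0.2, 20], "fingers": 8.5},
    {"angular": [0, 0, 0], "translation": [0.3, 0.2, 20], "fingers": 8.5},
    {"angular": [0, 0, 0], "translation": [0.3, 0.2, 20], "fingers": 8.5},
  ],
)

```text
time: 25.15
tcp_pos: [0.4808, -0.052, 0.049]
tcp_rot: [0.986, 0.165, 0.003, 0.001]
force: [-0.4, -0.4, 0.4]
grip_width: 0.993
gripper_force: 0.0
```

Run:
```python
from h import *
delta(.479,-.0516,.0045,19)
```

```text
yaw 19.0 shift [-0.18 -0.12  4.45] turn [ 0.2 -0.3 -0. ]
```

Emit:
jog_arm(
  deltas=[
    {"angular": [0, 0, 0], "translation": [-0.2, -0.1, 2], "fingers": 8.5},
    {"angular": [0, 0, 0], "translation": [-0.2, -0.1, 3.8], "fingers": 8.5},
    {"angular": [0, 0, 0], "translation": [-0.2, -0.1, 4.4], "fingers": 8.5},
    {"angular": [0, 0, 0], "translation": [-0.2, -0.1, 4.4], "fingers": 7.5},
    {"angular": [0, 0, 0], "translation": [-0.2, -0.1, 4.4], "fingers": 6},
    {"angular": [0, 0, 0], "translation": [-0.2, -0.1, 4.4], "fingers": 6},
    {"angular": [0, 0, 0], "translation": [-0.2, -0.1, 4.4], "fingers": 6},
    {"angular": [0, 0, 0], "translation": [-0.2, -0.1, 4.4], "fingers": 6},
  ],
)

```text
time: 25.95
tcp_pos: [0.4781, -0.0513, 0.0045]
tcp_rot: [0.986, 0.165, 0.002, 0.001]
force: [-1.8, 0.1, 5.8]
grip_width: 0.782
gripper_force: 65.9
```

Run:
```python
from h import *
b=snap('top');print(onz(b,243.7,173.6,.042))
delta(.557,.150,.25,19)
```

```text
[0.6353166  0.17631363 0.042     ]
yaw 19.0 shift [ 14.1  -16.41 -24.54] turn [ 0.1 -0.2 -0. ]
```

Emit:
jog_arm(
  deltas=[
    {"angular": [0, 0, 0], "translation": [0, 0, -3], "fingers": 6},
    {"angular": [0, 0, 0], "translation": [0, 0, -8], "fingers": 6},
    {"angular": [0, 0, 0], "translation": [0, 0, -13], "fingers": 6},
    {"angular": [0, 0, 0], "translation": [1, -1, -18], "fingers": 6},
    {"angular": [0, 0, 0], "translation": [4, -4, -22], "fingers": 6},
    {"angular": [0, 0, 0], "translation": [7, -7, -24.5], "fingers": 6},
    {"angular": [0, 0, 0], "translation": [10, -11, -24.5], "fingers": 6},
    {"angular": [0, 0, 0], "translation": [13, -15, -24.5], "fingers": 6},
    {"angular": [0, 0, 0], "translation": [14.1, -16.4, -24.5], "fingers": 6},
    {"angular": [0, 0, 0], "translation": [14.1, -16.4, -24.5], "fingers": 6},
  ],
)

```text
time: 27.0
tcp_pos: [0.5567, 0.1537, 0.2487]
tcp_rot: [0.986, 0.167, 0.002, -0.0]
force: [-0.1, -0.3, 0.5]
grip_width: 0.776
gripper_force: 67.1
```

```bash
python3 jr.py .635 .176 .042 jl1.npz
```

```text
jar [283.5  97.4] axes [77.9 82.2]
[0.636  0.1757 0.042 ]
[0.55621698 0.15173329 0.24826412] 0.7810472383797199
px/m 1026.5065751851416
yaw 19.2 shift [ 8.29  0.34 14.84] turn [ 0.  -0.1  0.2]
```

Emit:
jog_arm(
  deltas=[
    {"angular": [0, 0, 0], "translation": [4, 0, 0], "fingers": 6},
    {"angular": [0, 0, 0], "translation": [4, 0, 0], "fingers": 6},
    {"angular": [0, 0, 0], "translation": [4, 0, 0], "fingers": 6},
    {"angular": [0, 0, 0], "translation": [4, 0, 0], "fingers": 6},
  ],
)

```text
time: 27.45
tcp_pos: [0.5933, 0.1621, 0.2476]
tcp_rot: [0.986, 0.164, 0.0, 0.0]
force: [-0.4, -0.1, -0.0]
grip_width: 0.785
gripper_force: 67.1
```

```bash
python3 jr.py .635 .176 .042 jl2.npz jl1.npz; python3 held.py jl2.npz 73
```

```text
jar [278.9 136.1] axes [74.6 77.2]
[0.6358 0.1756 0.042 ]
[0.59332238 0.16224555 0.24772693] 0.774181011807822
jar [283.5  97.4] axes [77.9 82.2]
other [0.636  0.1757 0.042 ] TRI [0.636  0.1757 0.0445]
px/m 994.6782035770929
yaw 18.9 shift [ 4.43  0.11 14.78] turn [ 0.  -0.  -0.1]
[277.1 295.9]
[277.1 289.9]
((279.4818115234375, 289.87054443359375), (137.1497344970703, 149.66246032714844), 86.95928192138672)
```

Emit:
jog_arm(
  deltas=[
    {"angular": [0, 0, 0], "translation": [4.2, 0.1, 3], "fingers": 6},
    {"angular": [0, 0, 0], "translation": [4.2, 0.1, 8], "fingers": 6},
    {"angular": [0, 0, 0], "translation": [4.2, 0.1, 13], "fingers": 6},
    {"angular": [0, 0, 0], "translation": [4.2, 0.1, 15.6], "fingers": 6},
    {"angular": [0, 0, 0], "translation": [4.2, 0.1, 15.6], "fingers": 6},
    {"angular": [0, 0, 0], "translation": [4.2, 0.1, 15.6], "fingers": 6},
    {"angular": [0, 0, 0], "translation": [4.2, 0.1, 15.6], "fingers": 6},
    {"angular": [0, 0, 0], "translation": [4.2, 0.1, 15.6], "fingers": 6},
  ],
)

```text
time: 28.3
tcp_pos: [0.6361, 0.1762, 0.0944]
tcp_rot: [0.986, 0.165, 0.003, 0.0]
force: [0.8, -0.1, 0.1]
grip_width: 0.786
gripper_force: 67.2
```

Run:
```python
from h import *
delta(.635,.1753,.0565,19)
```

```text
yaw 19.0 shift [-0.15  0.05  3.79] turn [ 0.1 -0.4 -0. ]
```

Emit:
jog_arm(
  deltas=[
    {"angular": [0, 0, 0], "translation": [-0.1, 0, 0.8], "fingers": 6},
    {"angular": [0, 0, 0], "translation": [-0.1, 0, 1.6], "fingers": 6},
    {"angular": [0, 0, 0], "translation": [-0.1, 0, 2.3], "fingers": 6},
    {"angular": [0, 0, 0], "translation": [-0.1, 0, 2.8], "fingers": 6},
    {"angular": [0, 0, 0], "translation": [-0.1, 0, 3.3], "fingers": 6},
    {"angular": [0, 0, 0], "translation": [-0.1, 0, 3.8], "fingers": 6},
    {"angular": [0, 0, 0], "translation": [-0.1, 0, 3.8], "fingers": 6},
  ],
)

```text
time: 29.0
tcp_pos: [0.6338, 0.176, 0.0565]
tcp_rot: [0.986, 0.165, 0.001, 0.0]
force: [-6.7, -0.2, 16.7]
grip_width: 0.785
gripper_force: 69.0
```

Emit:
jog_arm(
  deltas=[
    {"angular": [0, 0, 0], "translation": [0, 0, 0.2], "fingers": 6},
    {"angular": [0, 0, 0], "translation": [0, 0, 0.4], "fingers": 6},
    {"angular": [0, 0, 0], "translation": [0, 0, 0.4], "fingers": 6},
    {"angular": [0, 0, 0], "translation": [0, 0, 0.4], "fingers": 6},
  ],
)

```text
time: 29.4
tcp_pos: [0.6339, 0.176, 0.0564]
tcp_rot: [0.986, 0.165, 0.001, 0.0]
force: [-14.2, -2.5, 33.1]
grip_width: 0.776
gripper_force: 70.8
```

Emit:
jog_arm(
  deltas=[
    {"angular": [0, 0, 0], "translation": [0, 0, -0.3], "fingers": 6},
    {"angular": [0, 0, 0], "translation": [0, 0, -0.3], "fingers": 8.5},
    {"angular": [0, 0, 0], "translation": [0, 0, -0.3], "fingers": 8.5},
    {"angular": [0, 0, 0], "translation": [0, 0, -0.3], "fingers": 8.5},
    {"angular": [0, 0, 0], "translation": [0, 0, -3], "fingers": 8.5},
    {"angular": [0, 0, 0], "translation": [0, 0, -8], "fingers": 8.5},
    {"angular": [0, 0, 0], "translation": [-4, 0, -13], "fingers": 8.5},
    {"angular": [0, 0, 0], "translation": [-9, 0, -18], "fingers": 8.5},
    {"angular": [0, 0, 0], "translation": [-14, 2, -20], "fingers": 8.5},
    {"angular": [0, 0, 0], "translation": [-18, 4, -20], "fingers": 8.5},
  ],
)

```text
time: 30.4
tcp_pos: [0.4982, 0.0984, 0.2437]
tcp_rot: [0.986, 0.166, 0.002, 0.0]
force: [-0.2, -0.6, 0.7]
grip_width: 1.0
gripper_force: 0.0
```

Run:
```python
from h import *
s=snap('scene');w=snap('wrist')
J={'L':(.636,.1757,.06),'M':(.664,-.0018,.055),'S':(.6469,-.1851,.05),'T':(.5847,.3419,.045)}
def cr(i,P,d):
    u,v=map(int,proj(i,P));return cv2.resize(i['pixels'][v-d:v+d,u-d:u+d,::-1],(380,290) if 0 else (290,290),interpolation=2)
c=[cr(s,P,26) for P in J.values()]
cv2.imwrite('pics/f.png',np.hstack([np.vstack([np.hstack(c[:2]),np.hstack(c[2:])])]))
```

```text
(no output)
```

View pics/f.png

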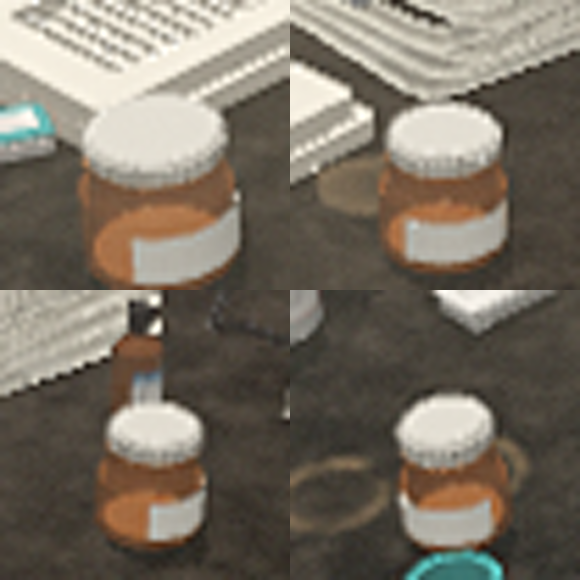

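The closing picture shows all four heads sitting level on their rims, at (155,140), (445,140), (155,433) and (445,428). The jars are upright and the gripper is clear, so I hand in.

```bash
python3 -c "
from workcell import workorder
print(workorder.sign_off())"
```

```text
the job is handed in; nothing more can be done
None
```

All four lids are pressed home in their matching jars, the jars are still standing upright in place, and the job was handed in at about 30 s of the 104 s allowed; the sign-off returned no verdict.

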